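Nudge the sanding pad into its holder pocket

TASK

The round black sanding pad has been left lying on its wooden holder board. With the fingertips, slide it along the board until it drops over the rim into the round blue-floored pocket and lies fully home, flush with the board, and take the fingers off it. Then press down on it for a moment with a fingertip to bed it in; do not lift the pad off the board at any time, and leave the yellow beeswax, the heel block and the polish tin where they are.

Things in the scene. Friction and masses are not known exactly. Their poses are not given: they have to be found in the camera images.
- holder: Light wooden holder board, fixed to the bench, 100 mm along its x, 240 mm along its y, 18 mm thick. Origin at the centre of its underside (on the bench), z up. In its middle is a round pocket with a blue floor. Furniture near it: a clear bin 236 mm high on the bench to its right (world x 0.535 to 0.805, y -0.47 to -0.12) and a black jack 265 mm high behind it (world x beyond 0.58, y -0.1 to 0.33); come to the board high or round the front, at x below 0.4.
- pocket (a point): Centre of the floor of the pocket in the holder board: 67 mm in diameter, 10 mm deep, so its floor is 8 mm and its rim 18 mm above the bench. It stands at the board's centre.
- pad_centre (a point): Centre (half-way up) of the sanding pad, a loose black disc with a thin orange lower edge, 60 mm in diameter, 10 mm thick, about 40 g. It starts flat on the board, on either side of the pocket, 70 to 82 mm from the pocket's centre. In the pocket it has about 3 mm of play all round and its top lies level with the board.
- beeswax_centre (a point): Centre (half-way up) of a loose yellow beeswax puck, 42 mm in diameter, 13 mm thick, lying on the board on the other side of the pocket. To be left alone.
- heel_centre (a point): Centre (half-way up) of a loose brown and black heel block, 72 x 65 x 16 mm, on the bench beside the board. To be left alone.
- tin_centre (a point): Centre (half-way up) of a loose round polish tin with a black lid, 69 mm in diameter, 21 mm high, on the bench behind the board. To be left alone.
Mind the look-alikes: they are no part of the job. Of the things that look like the part that bears pad_centre, the larger one is meant.

How it is judged (in metres and radians):
On the way, in this order (a step that is already met when the one before it is completed fails the run):
1. the pad lies in the pocket, flush, and the fingers are off it (horizontal distance between pad_centre and pocket below 0.007 m and z of pad_centre in the frame of holder below 0.0155 m and contact force between the fingers and sanding_pad below 0.3 N), for 0.2 s.
2. the pad is pressed down in the pocket with the fingers (horizontal distance between pad_centre and pocket below 0.007 m and z of pad_centre in the frame of holder below 0.0155 m and contact force between the fingers and sanding_pad above 2 N), for 0.1 s.
At the end, for the whole second after the job is handed in: The pad lies still and level in the pocket (its centre within 7 mm of the pocket's axis and within 2.5 mm of its seated height, tilted less than 0.06 rad), and the beeswax, the heel block and the tin are within 15 mm of where they stood (horizontal distance between pad_centre and pocket below 0.007 m and z of pad_centre in the frame of holder below 0.0155 m and angle between pad_centre's own z axis and vertical below 0.06 rad and linear speed of sanding_pad below 0.02 m/s and distance of each of beeswax_centre, heel_centre, tin_centre from where it was at the start of the episode below 0.015 m); the robot touches nothing.
It fails at once if the pad is lifted more than 12 mm off the board (z of pad_centre in the frame of holder above 0.035 m).
It fails at once if the pad is stood up or turned over (angle between pad_centre's own z axis and vertical above 0.6 rad).
It fails at once if the beeswax is moved more than 15 mm (distance of beeswax_centre from where it was at the start of the episode above 0.015 m).
It fails at once if the heel block is moved more than 15 mm (distance of heel_centre from where it was at the start of the episode above 0.015 m).
It fails at once if the polish tin is moved more than 15 mm (distance of tin_centre from where it was at the start of the episode above 0.015 m).
It also fails if it takes over 48 s, if anything falls off the work surface, if the arm or the gripper's body presses on something with over 40 N, if the wrist force passes 120 N, or if a joint passes its speed limit or range.

ROBOT

A 6-joint arm with a two-finger parallel gripper is mounted at the origin on a cart in front of the work surface, level with it; the furniture and walls round the work are solid. World frame = base frame: x ahead of the robot, y to its left, z up, the work surface at z = 0. Lengths are in mm, angles in rad, forces in N, time in s.
With the tool pointing down it reaches from about 350 to 975 mm from the base axis. Payload 7.1 kg.
Tool frame: the origin (TCP) lies at the very end of the fingers, on their centre line; the grasp point (between the pads) lies 19 mm behind it; z points along the fingers, y is the line along which they close (so a half turn about z gives the same grasp; the last joint's range is limited). The gripper opens to 88 mm and grips with 3 to 60 N. Pads are 20 mm wide; open, the fingers measure 115 mm over their backs; the gripper's body (75 mm by 178 mm) begins 61 mm behind the grasp point.
Start: joints at [1.132, 0.423, 1.63, -0, 1.089, -0.019], TCP at [254.704, 570.728, 222.675] pointing down, gripper open.
Joint ranges: [-3, 3], [-0.9, 2.11], [0.09, 2.58], [-1.31, 4.45], [0.11, 2.69], [-2.54, 2.54]. Speed limits (rad/s): [2.39, 2.39, 3.01, 3.14, 3.14, 3.14].

INTERFACE

Orientations are given as a rotation vector (axis times angle).
In Python, from workcell import ctrl gives the robot as it stands. The module is installed in compiled form; this text tells all that it offers.
- The arm moves only by the shell command python3 -m inch 'ROWS'. ROWS is JSON, a list of rows, each a list of 7 numbers: the shift along the tool's x, y, z scaled (see below), then the turn, a rotation vector about the tool's x, y, z scaled (see below), then the closure, from -1 (fully open) to 1 (shut). In form: [[tx, ty, tz, wx, wy, wz, hand], ...]. A call has 1 to 10 rows; each row is the pose to reach, as a shift and turn from the pose commanded when the call began, along the tool's axes at that moment; what a row does not reach only later rows make up. The controller multiplies each number of a shift by 0.15 m and each number of a turn by pi/4 rad. A row lasts 1/8 s, in which the tool goes at most 62.5 mm and 10.7 degrees, less where a joint would pass 70% of its speed; a pose out of reach is approached as far as the arm can. A call with a number of a shift or a turn outside -1 to 1 is refused whole. A call with a gripper value outside its range is refused whole. The fingers move at their own pace and stop on an object; the grip force is fixed at half the most. Time passes only in rows, so rows that repeat a pose let the fingers close. It gives the time, the measured TCP pose, the force, the opening and the grip force at its end, in the units of the state.
- ctrl.get_obs(): the state, without advancing time (a new reading comes with each control period).
- ctrl.get_image(name): name is "scene" or "top" or "wrist"; returns the picture (400x640x3 uint8, red, green, blue); there is no depth.
- ctrl.camera_params(name): a dict with "vfov" (degrees; the focal length in pixels is half the picture's height over the tangent of half this angle, whatever the lens; pixels are square), "cx", "cy" (the principal point, pixels), "distortion" ([k1, k2, p1, p2, k3] as OpenCV has them; the pictures are not rectified), "eye" and "attitude" of the camera in the world; the wrist camera has in their place "tool_from_camera" (4x4, takes a point from camera to tool coordinates, whose origin is the TCP and whose axes are the flange's). Camera axes: x right, y up, looking along -z (the intrinsics and any distortion apply to the point x, -y, -z); pixel columns grow to the right and rows downward; lengths in mm; the calibration is good to about 2 mm. A picture is of the moment at which its call begins: read the wrist's pose just before it. camera_params takes no time and is no camera call.
- ctrl.close_job(): hands the job in; it is judged then, once.
The state is a dict: "t": time; "qpos": joint angles; "qvel": joint speeds; "joint_torque": joint torques, N m; "ee_pos": TCP position; "orientation": TCP orientation; "ft_force": force on the tool from outside, world axes, zero at the start; "moment": the same for the moment, N m; "width": finger opening in mm; "grasp_force": force on a finger pad.
Only numpy, scipy, OpenCV 4.12 (cv2) and the standard library are available. Lean on these libraries where they do the work, as an engineer would, in place of code of your own. Each camera call takes 0.05 s, during which the arm holds its last target. There are 200 camera calls.

## Working session

There is one attempt and no reset: what is moved stays moved. The work goes in short steps, Python scripts to look and compute and a shell command to move; the robot and the scene stay as the last step left them, time stands still between calls to the robot, and variables do not carry over. Pictures are saved under pics/ and viewed, at most 10 in all, crops included, and the job is handed in when it is done.

```bash
mkdir -p pics; python3 - <<'E'
from workcell import ctrl
import cv2
for n in ["top","scene"]:
    p=ctrl.camera_params(n);print(n,p)
    cv2.imwrite(f"pics/{n}0.png",ctrl.get_image(n)[:,:,::-1])
print(ctrl.camera_params("wrist"))
print(ctrl.get_obs())
E
```

```text
top {'vfov': 55.05872683948006, 'cx': 320.37875705786365, 'cy': 199.61189674704605, 'distortion': array([-0.05246214,  0.        ,  0.        ,  0.        ,  0.        ]), 'eye': array([392.43524955,  72.8788432 , 897.87929353]), 'attitude': array([ 0.15704346, -0.18120829, -1.69815253])}
scene {'vfov': 45.528221380285615, 'cx': 320.395527318951, 'cy': 201.90129793004178, 'distortion': array([-0.13242266,  0.        ,  0.        ,  0.        ,  0.        ]), 'eye': array([-10.18184904, 377.82992186, 592.49676926]), 'attitude': array([ 0.51741914, -0.90122137, -1.92133391])}
{'vfov': 64.09829567720723, 'cx': 316.7027041118968, 'cy': 202.49091561380177, 'distortion': array([-0.01595957,  0.        ,  0.        ,  0.        ,  0.        ]), 'tool_from_camera': array([[-6.72531712e-04,  9.55619595e-01,  2.94602677e-01,
         8.05069486e+01],
       [ 9.99999720e-01,  5.45904829e-04,  5.12059745e-04,
         1.12957151e+00],
       [ 3.28509303e-04,  2.94602939e-01, -9.55619695e-01,
        -1.62742167e+02],
       [ 0.00000000e+00,  0.00000000e+00,  0.00000000e+00,
         1.00000000e+00]])}
{'t': 0.1, 'qpos': array([ 1.13201489e+00,  4.23788410e-01,  1.63062231e+00, -3.83503361e-05,
        1.08860620e+00, -1.90104042e-02]), 'qvel': array([-1.31403465e-04,  5.68081798e-05, -3.08820440e-03,  8.04748598e-04,
       -1.13779631e-03, -2.40347573e-04]), 'joint_torque': array([-3.57571689e-04, -5.45616138e+01, -2.74324447e+01,  6.45316788e-02,
        1.87449827e-02, -5.98804718e-05]), 'ee_pos': array([254.49236475, 570.27515103, 221.96102426]), 'orientation': array([-6.54456377e-01, -3.07237104e+00,  2.19079534e-03]), 'ft_force': array([1.20377479, 0.71277246, 0.52679576]), 'moment': array([0.00224449, 0.04231992, 0.00278064]), 'grasp_force': 0.0, 'width': 87.72719836350437}
```

View pics/top0.png

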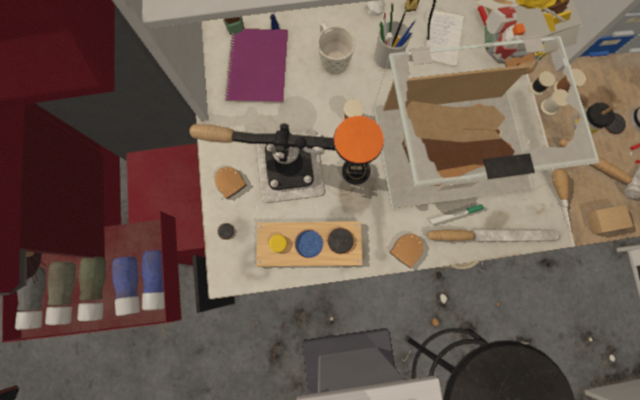

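View pics/scene0.png

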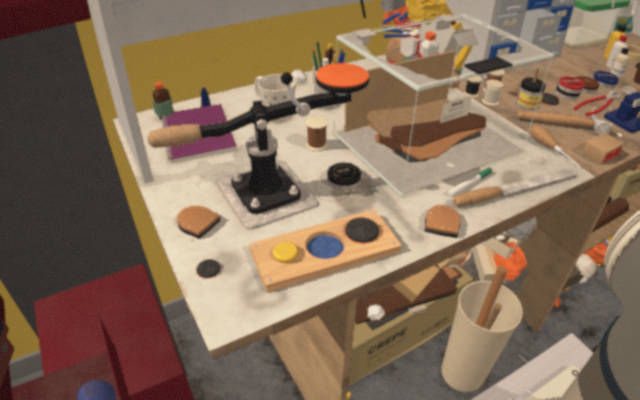

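The top view shows the pad at about (341,241), the pocket at (309,243), the wax at (278,243) and the board spanning (256–362, 221–267). The heel block is at (407,250).

```bash
cat > h.py <<'E'
import numpy as np,cv2
from scipy.spatial.transform import Rotation as R
from workcell import ctrl
def cam(n,o=None):
    p=ctrl.camera_params(n); f=200/np.tan(np.radians(p["vfov"])/2)
    K=np.array([[f,0,p["cx"]],[0,f,p["cy"]],[0,0,1]])
    if n=="wrist":
        T=p["tool_from_camera"]; Rt=R.from_rotvec(o["orientation"]).as_matrix()
        return K,p["distortion"],Rt@T[:3,:3],o["ee_pos"]+Rt@T[:3,3]
    return K,p["distortion"],R.from_rotvec(p["attitude"]).as_matrix(),p["eye"]
def world(c,px,z):
    K,d,A,e=c
    u=cv2.undistortPoints(np.array(px,float).reshape(-1,1,2),K,d).reshape(-1,2)
    r=np.c_[u[:,0],-u[:,1],-np.ones(len(u))]@A.T
    return e+r*((z-e[2])/r[:,2])[:,None]
def blobs(im,c,items):
    """items: name,mask,roi(x0,y0,x1,y1),z"""
    for n,m,(a,b,x,y),z in items:
        k=np.zeros_like(m);k[b:y,a:x]=m[b:y,a:x]
        cnt=max(cv2.findContours(k.astype(np.uint8),0,1)[0],key=cv2.contourArea)
        cnt=cv2.convexHull(cnt)
        (ex,ey),ax,_=cv2.fitEllipse(cnt)
        print(n,(round(ex,1),round(ey,1)),np.round(ax,1),world(c,[ex,ey],z)[0].round(1))
E
python3 - <<'E'
from h import *
for n,rois in [("top",[(290,225,325,260),(325,225,360,258),(264,230,292,256)]),("scene",[(303,230,346,262),(343,214,384,245),(268,240,302,267)])]:
    im=cv2.imread(f"pics/{n}0.png"); h=cv2.cvtColor(im,cv2.COLOR_BGR2HSV);H,S,V=[h[...,i] for i in range(3)]
    blobs(im,cam(n),[("pocket",(H>95)&(H<130)&(S>100),rois[0],8),("pad",V<95,rois[1],28),("wax",(H>20)&(H<35)&(S>170),rois[2],31)])
c=cam("top")
print(world(c,[[256,222],[361,222],[363,266],[257,267]],18).round())
print(world(c,[[407,250],[226,231]],16).round())
E
```

```text
pocket (308.6, 243.6) [24.4 24.9] [482.3  87.4   8. ]
pad (340.4, 240.5) [24.3 24.7] [477.6  14.8  28. ]
wax (277.8, 243.0) [17.3 17.7] [490.7 155.9  31. ]
pocket (324.8, 246.6) [19.1 31.9] [486.9  85.8   8. ]
pad (362.0, 229.9) [22.8 32.6] [474.   19.6  28. ]
wax (284.1, 250.8) [16.1 22.4] [490.6 160.4  31. ]
[[547. 202.  18.]
 [515. -39.  18.]
 [414. -28.  18.]
 [444. 210.  18.]]
[[ 436. -134.   16.]
 [ 536.  273.   16.]]
```

```bash
python3 -m inch '[[-0.32,-0.34,-0.2,0,0,0,-1],[-0.64,-0.68,-0.4,0,0,0,-1],[-0.64,-0.68,-0.4,0,0,0,-1],[-0.64,-0.68,-0.4,0,0,0,-1]]'
python3 -m inch '[[-0.32,-0.34,0,0,0,0,-1],[-0.64,-0.68,0,0,0,0,-1],[-0.64,-0.68,0,0,0,0,-1],[-0.64,-0.68,0,0,0,0,-1]]'
python3 -m inch '[[-0.32,-0.34,0,0,0,0,-1],[-0.64,-0.68,0,0,0,0,-1],[-0.64,-0.68,0,0,0,0,-1],[-0.64,-0.68,0,0,0,0,-1]]'
python3 -m inch '[[0,0,0,0,0,0.2,-1],[0,0,0,0,0,0.4,-1],[0,0,0,0,0,0.6,-1],[0,0,0,0,0,0.8,-1],[0,0,0,0,0,0.8,-1],[0,0,0,0,0,0.8,-1]]'
cat >> h.py <<'E'
def go(x,y,z,yaw):
    """shift (rows' units) and turn to put TCP at x,y,z, pointing down, tool y at yaw (deg)"""
    o=ctrl.get_obs(); A=R.from_rotvec(o["orientation"]); a=np.radians(yaw)
    ty=np.array([np.cos(a),np.sin(a),0]); tz=np.array([0,0,-1.]); B=R.from_matrix(np.c_[np.cross(ty,tz),ty,tz])
    print("at",o["ee_pos"].round(1),"F",o["ft_force"].round(1),"w",round(o["width"],1),"t",round(o["t"],2),"shift",(A.inv().apply(np.array([x,y,z])-o["ee_pos"])/150).round(3),"turn",((A.inv()*B).as_rotvec()/(np.pi/4)).round(3))
E
python3 -c "
from h import *
go(470,20,240,-7.3)"
```

```text
t: 0.6
ee_pos: [301.5, 437.5, 283.5]
orientation: [0.658, 3.071, 0.002]
ft_force: [-0.1, 0.3, -1.0]
width: 88.1
grasp_force: 0.0
t: 1.1
ee_pos: [347.1, 306.5, 282.4]
orientation: [-0.657, -3.072, -0.0]
ft_force: [0.4, 0.8, -0.5]
width: 87.4
grasp_force: 0.0
t: 1.6
ee_pos: [393.4, 174.8, 282.6]
orientation: [-0.656, -3.072, -0.001]
ft_force: [0.0, 0.1, -0.1]
width: 87.7
grasp_force: 0.0
t: 2.35
ee_pos: [392.8, 175.1, 282.6]
orientation: [-1.566, -2.723, -0.0]
ft_force: [-0.1, -0.1, -0.8]
width: 87.6
grasp_force: 0.0
at [392.8 175.1 282.6] F [-0.1 -0.1 -0.8] w 87.6 t 2.35 shift [-1.152 -0.075  0.284] turn [-0.    -0.     0.834]
```

```bash
python3 -m inch '[[-0.2,-0.02,0.05,0,0,0.2,-1],[-0.4,-0.03,0.1,0,0,0.4,-1],[-0.6,-0.04,0.2,0,0,0.6,-1],[-0.9,-0.06,0.28,0,0,0.83,-1],[-0.95,-0.06,0.28,0,0,0.83,-1],[-0.95,-0.06,0.28,0,0,0.83,-1],[-0.95,-0.06,0.28,0,0,0.83,-1]]'
python3 - <<'E'
from h import *
o=ctrl.get_obs(); im=ctrl.get_image("wrist")[:,:,::-1]; cv2.imwrite("pics/w1.png",im)
go(470,-22,100,-7.3)
np.savez("w1",e=o["ee_pos"],r=o["orientation"])
E
```

```text
t: 3.22
ee_pos: [456.1, 46.9, 241.0]
orientation: [2.357, 2.077, 0.001]
ft_force: [0.3, -0.2, 0.0]
width: 88.0
grasp_force: 0.0
at [456.1  46.9 241. ] F [-0.4  0.1  0.4] w 88.0 t 3.27 shift [-0.444  0.15   0.94 ] turn [ 0.001 -0.     0.001]
```

View pics/w1.png

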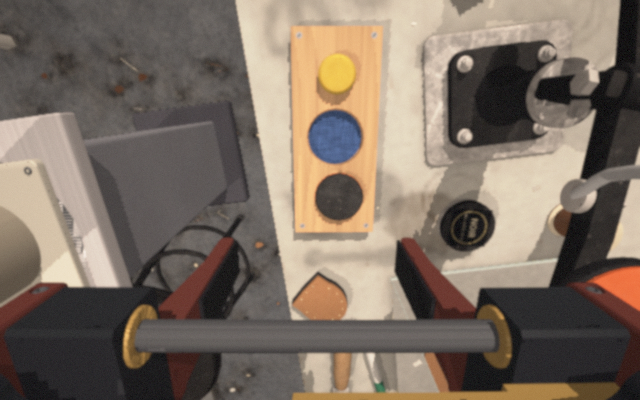

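The wrist view shows the wax at (336,73), the pocket at (335,136), the pad at (339,197) and the board corners at (292,25), (382,27), (375,233) and (293,232). The heel block is at (320,297).

```bash
python3 - <<'E'
from h import *
im=cv2.imread("pics/w1.png");d=np.load("w1.npz");c=cam("wrist",dict(ee_pos=d["e"],orientation=d["r"]))
h=cv2.cvtColor(im,cv2.COLOR_BGR2HSV);H,S,V=[h[...,i] for i in range(3)]
blobs(im,c,[("pocket",(H>95)&(H<130)&(S>100),(300,100,370,170),8),("pad",V<95,(308,168,370,225),27),("wax",(H>20)&(H<35)&(S>170),(310,45,365,100),31)])
b=world(c,[[292,25],[382,27],[375.5,233],[293,232]],18);print(b.round(),b.mean(0))
print(world(c,[[295,297],[320,274],[345,295],[322,318]],16).round())
E
```

```text
pocket (334.5, 136.4) [48.9 49.6] [484.2  87.9   8. ]
pad (338.5, 196.6) [44.7 46. ] [480.3  16.9  27. ]Traceback (most recent call last):
  File "<stdin>", line 4, in <module>
  File "h.py", line 22, in blobs
    (ex,ey),ax,_=cv2.fitEllipse(cnt)
                 ~~~~~~~~~~~~~~^^^^^
cv2.error: OpenCV(4.12.0) /io/opencv/modules/imgproc/src/shapedescr.cpp:361: error: (-201:Incorrect size of input array) There should be at least 5 points to fit the ellipse in function 'fitEllipseNoDirect'
```

```bash
python3 -m inch '[[-0.2,0.1,0,0,0,-0.05,0.09],[-0.5,0.2,0.2,0,0,-0.1,0.09],[-0.5,0.2,0.6,0,0,-0.1,0.09],[-0.5,0.2,0.8,0,0,-0.1,0.09],[-0.5,0.2,0.8,0,0,-0.1,0.09],[-0.5,0.2,0.8,0,0,-0.1,0.09]]'
python3 -c "
from h import *
go(477.8,-30,40,-3)"
```

```text
t: 4.03
ee_pos: [477.3, -31.8, 121.9]
orientation: [2.275, 2.165, 0.002]
ft_force: [0.3, -0.4, 0.5]
width: 40.1
grasp_force: 0.0
at [477.3 -31.8 121.9] F [ 0.3 -0.4  0.5] w 40.1 t 4.03 shift [0.012 0.002 0.546] turn [0.002 0.    0.004]
```

```bash
python3 -m inch '[[0,0,0.25,0,0,0,0.09],[0,0,0.5,0,0,0,0.09],[0,0,0.5,0,0,0,0.09],[0,0,0.5,0,0,0,0.09]]'
python3 - <<'E'
from h import *
o=ctrl.get_obs(); im=ctrl.get_image("wrist")[:,:,::-1]; cv2.imwrite("pics/w2.png",im)
h=cv2.cvtColor(im,cv2.COLOR_BGR2HSV);H,S,V=[h[...,i] for i in range(3)]
c=cam("wrist",o)
go(478,-30,21.5,-3)
blobs(im,c,[("pocket",(H>95)&(H<130)&(S>100),(200,0,460,230),8)])
E
```

```text
t: 4.53
ee_pos: [477.7, -32.2, 47.4]
orientation: [2.275, 2.164, 0.003]
ft_force: [0.5, 0.3, 0.5]
width: 39.7
grasp_force: 0.0
at [478.  -32.3  47.6] F [ 0.  -0.3  0.1] w 40.0 t 4.58 shift [ 0.015 -0.001  0.174] turn [0.004 0.    0.003]
pocket (315.3, 32.2) [109.4 120.2] [484.2  89.    8. ]
```

View pics/w2.png

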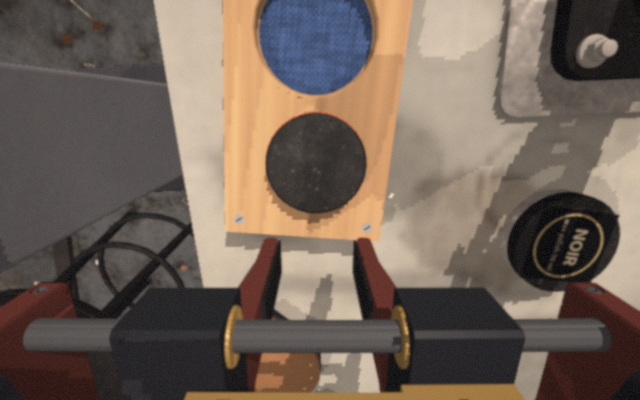

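The pad is at (316,163), centred between the fingertips with the pocket straight ahead at (315,32). I'll go down and push.

```bash
python3 -m inch '[[0,0,0.09,0,0,0,0.09],[0,0,0.17,0,0,0,0.09],[0,0,0.17,0,0,0,0.09]]'
python3 -m inch '[[0.04,0,0,0,0,0,0.09],[0.08,0,0,0,0,0,0.09],[0.12,0,0,0,0,0,0.09],[0.16,0,0,0,0,0,0.09],[0.2,0,0,0,0,0,0.09],[0.24,0,0,0,0,0,0.09],[0.28,0,0,0,0,0,0.09],[0.32,0,0,0,0,0,0.09],[0.36,0,0,0,0,0,0.09],[0.36,0,0,0,0,0,0.09]]'
python3 - <<'E'
from h import *
o=ctrl.get_obs(); im=ctrl.get_image("wrist")[:,:,::-1]; cv2.imwrite("pics/w3.png",im)
go(482.4,55.6,21.5,-3)
E
```

```text
t: 4.95
ee_pos: [475.5, -32.2, 19.2]
orientation: [-2.276, -2.163, 0.002]
ft_force: [-0.6, -0.2, -0.1]
width: 39.4
grasp_force: 0.0
t: 6.2
ee_pos: [479.2, 22.1, 20.2]
orientation: [2.276, 2.165, 0.0]
ft_force: [-0.1, 0.2, -0.2]
width: 40.0
grasp_force: 0.0
at [479.1  21.9  20.2] F [ 0.2 -0.4  0. ] w 39.9 t 6.25 shift [ 0.226  0.011 -0.009] turn [-0.     0.     0.003]
```

View pics/w3.png

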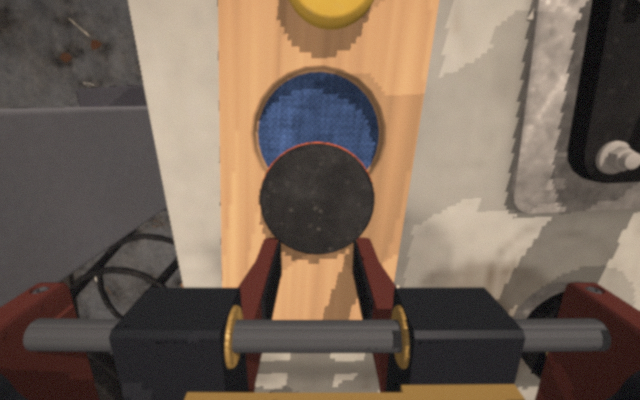

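The pad is sliding squarely in the cradle at (317,199), and the pocket is centred at (319,128). I'll keep pushing.

```bash
python3 -m inch '[[0.03,0.005,0,0,0,0,0.09],[0.06,0.008,0,0,0,0,0.09],[0.09,0.01,0,0,0,0,0.09],[0.12,0.01,0,0,0,0,0.09],[0.15,0.01,0,0,0,0,0.09],[0.18,0.01,0,0,0,0,0.09],[0.2,0.01,0,0,0,0,0.09],[0.22,0.01,0,0,0,0,0.09],[0.22,0.01,0,0,0,0,0.09]]'
python3 - <<'E'
from h import *
o=ctrl.get_obs(); im=ctrl.get_image("wrist")[:,:,::-1]; cv2.imwrite("pics/w4.png",im)
go(482.4,55.6,21.5,-3)
E
```

```text
t: 7.38
ee_pos: [482.3, 54.7, 20.2]
orientation: [-2.277, -2.165, -0.0]
ft_force: [-0.2, -0.2, 0.4]
width: 40.1
grasp_force: 0.0
at [482.3  54.6  20.2] F [-0.5  0.3 -0.6] w 40.0 t 7.42 shift [ 0.007  0.    -0.009] turn [-0.    -0.     0.002]
```

View pics/w4.png

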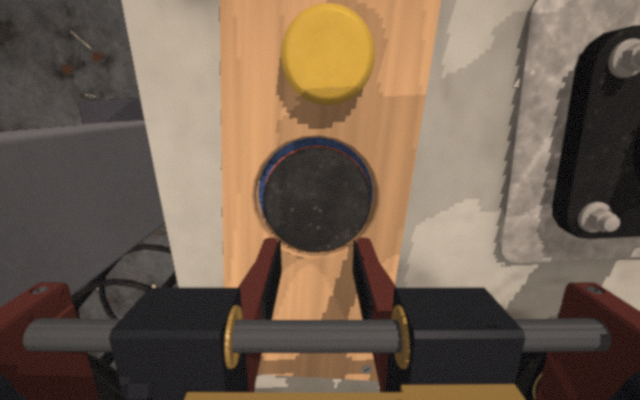

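The pad is at (317,194) with a blue crescent still showing ahead of it. Its rear edge is probably resting on the rim, so I'll push a few mm more.

```bash
python3 -m inch '[[0.01,0,0,0,0,0,0.09],[0.02,0,0,0,0,0,0.09],[0.03,0,0,0,0,0,0.09],[0.03,0,0,0,0,0,0.09],[0.03,0,0,0,0,0,0.09]]'
python3 -m inch '[[-0.02,0,0,0,0,0,0.09],[-0.06,0,0,0,0,0,0.09],[-0.1,0,0,0,0,0,0.09],[-0.1,0,0,0,0,0,0.09]]'
python3 - <<'E'
from h import *
o=ctrl.get_obs(); im=ctrl.get_image("wrist")[:,:,::-1]; cv2.imwrite("pics/w5.png",cv2.resize(im[100:290,200:440],None,fx=3,fy=3))
go(484.2,88,60,-3)
E
```

```text
t: 8.05
ee_pos: [482.5, 59.0, 20.2]
orientation: [-2.277, -2.164, 0.0]
ft_force: [-0.2, 0.4, -0.1]
width: 40.5
grasp_force: 0.0
t: 8.55
ee_pos: [481.7, 43.5, 20.2]
orientation: [-2.278, -2.163, 0.0]
ft_force: [-0.4, -0.4, 0.1]
width: 39.9
grasp_force: 0.0
at [481.7  43.7  20.2] F [-0.3  0.9  0.7] w 40.1 t 8.6 shift [ 0.296  0.001 -0.266] turn [-0.     0.     0.001]
```

View pics/w5.png

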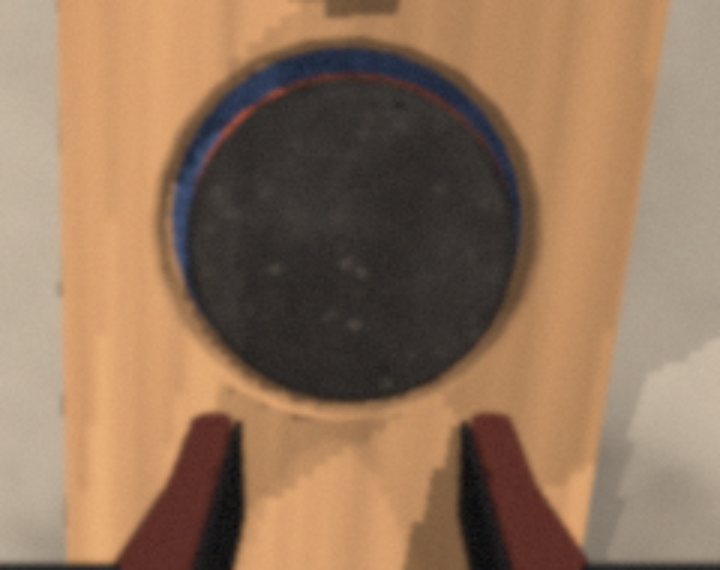

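The whole pad appears inside the rim, so it looks seated and the fingers are clear. Next I'll lift, close the fingers and come over its centre.

```bash
python3 -m inch '[[0,0,-0.15,0,0,0,0.09],[0.1,0,-0.27,0,0,0,1],[0.28,0,-0.27,0,0,0,1],[0.285,0,-0.27,0,0,0,1],[0.285,0,-0.27,0,0,0,1],[0.285,0,-0.27,0,0,0,1]]'
python3 -m inch '[[0,0,0.12,0,0,0,1],[0,0,0.23,0,0,0,1],[0,0,0.23,0,0,0,1],[0,0,0.23,0,0,0,1]]'
python3 -c "
from h import *
go(484.2,86,18,-3)"
```

```text
t: 9.35
ee_pos: [483.6, 86.1, 60.4]
orientation: [-2.277, -2.164, 0.001]
ft_force: [-0.8, 0.3, -0.9]
width: 0.2
grasp_force: 0.0
t: 9.85
ee_pos: [483.9, 86.6, 26.1]
orientation: [-2.277, -2.164, 0.001]
ft_force: [1.1, -0.7, 0.2]
width: 0.4
grasp_force: 0.0
at [483.9  86.6  26.1] F [ 1.1 -0.7  0.2] w 0.4 t 9.85 shift [-0.004  0.002  0.054] turn [-0.001  0.     0.002]
```

```bash
python3 -m inch '[[0,0,0.02,0,0,0,1],[0,0,0.04,0,0,0,1],[0,0,0.05,0,0,0,1],[0,0,0.05,0,0,0,1]]' | grep -E 'pos|force'
python3 -m inch '[[0,0,0.007,0,0,0,1],[0,0,0.014,0,0,0,1],[0,0,0.014,0,0,0,1]]'| grep -E 'pos|force'
```

```text
ee_pos: [483.9, 86.7, 18.6]
ft_force: [0.7, 0.5, -0.3]
grasp_force: 0.0
ee_pos: [484.0, 86.8, 18.2]
ft_force: [-4.8, -1.3, 24.8]
grasp_force: 11.9
```

The fingertip met the pad at z ≈ 18 mm with 25 N, so it was flush and is now pressed. I'll release, retreat and check.

```bash
python3 -m inch '[[0,0,-0.02,0,0,0,1],[0,0,-0.2,0,0,0,1],[-0.05,0,-0.5,0,0,0,1],[-0.1,0,-0.8,0,0,0,1],[-0.1,0,-0.8,0,0,0,1],[-0.1,0,-0.8,0,0,0,1]]'
python3 - <<'E'
from h import *
o=ctrl.get_obs(); im=ctrl.get_image("wrist")[:,:,::-1]; cv2.imwrite("pics/w6.png",im);go(0,0,0,0)
E
```

```text
t: 11.48
ee_pos: [482.8, 71.7, 136.2]
orientation: [-2.277, -2.164, 0.0]
ft_force: [-0.1, 0.1, 0.7]
width: 0.1
grasp_force: 0.0
at [482.4  71.7 135.7] F [-0.6 -0.4 -0.2] w 0.5 t 11.53 shift [-0.64  -3.186  0.91 ] turn [-0.002  0.    -0.064]
```

View pics/w6.png

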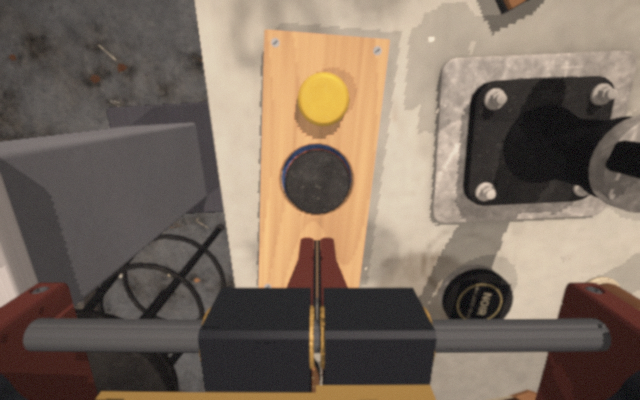

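The pad sits level in the pocket at (317,179). The wax at (323,98) and the tin at (477,297) are undisturbed, and the arm is clear.

```bash
python3 -c "
from workcell import ctrl
print(ctrl.close_job())"
```

```text
the job is handed in; nothing more can be done
None
```

The pad was slid into the pocket, released, pressed home with about 25 N at flush height and left lying level, and the job is handed in; no verdict came back, the wax and tin looked undisturbed, and I didn't re-check the heel block in the last picture.

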